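# Set the clamp gap on a gauge: seat the thumbscrew, back off a quarter turn, hold

### The job

Pick up the setting gauge by its upright rib and slide it, nose first, along the channel of the small bench clamp until its nose is fully home against the stop. Then turn the thumbscrew clockwise until it seats hard on the gauge, back it off a quarter turn, and finish still gripping the thumbscrew, holding it there with the gauge left home. Leave the vial, the crucible and the tape roll alone.

Things in the scene. Friction and masses are not known exactly. Their poses are not given: they have to be found in the camera images.
- clamp: small grey bench clamp fixed to the worktop, 200 (x) x 90 (y) x 75 mm plus its screw. Origin: centre of its underside; x runs along the channel to the stop, z up. Base plate 12 mm thick, bare from x = -100 to -40 mm. An arm overhangs x = 3 to 100 mm, underside 53 mm, top 75 mm above the worktop; before that the channel is open from above. Screw axis vertical at x = 22 mm, y = 0
- clamp_mouth (a point): where the channel's straight part begins (clamp x = -6 mm, y = 0, on the base plate's top, 12 mm above the worktop); axes as the clamp's. From here two steel rails, 7 mm high and 34 mm apart, run to the stop; in front of it the mouth flares to about 55 mm wide at clamp x = -40 mm
- clamp_stop (a point): centre of the stop's face, where the gauge's nose belongs (clamp x = 58 mm, 17 mm above the worktop); axes as the clamp's
- spindle: steel spindle on the screw axis, with the dark thumbscrew on top. Its round foot, 14 mm across, moves 2 mm up per radian that the screw opens; with the screw 2 rad open it is 13.7 mm above the base plate's top. It first touches the 10 mm gauge about 0.15 rad before the screw stops dead. Origin: on the axis, at worktop level when seated
- thumbscrew (a joint): angle of the thumbscrew, rad: 0 = fully seated (a hard stop), growing as it is turned anticlockwise seen from above (opened), to 3.5 at most. It starts 2.0 to 3.0 open, has about 0.05 N m of friction and stays where it is left
- thumbscrew_grip (a point): middle of the thumbscrew's winged grip, a flat bar 44 mm long, 10 mm thick, from 15 mm below to 11 mm above this point, centred on the screw axis. 104 mm above the worktop when seated, rising 2 mm per radian. Skirt (31 mm across) 18 mm below it, clamp arm 29 mm below. The point's y runs along the bar: along the clamp's y at joint 0, turning with the joint
- gauge: loose aluminium gauge, about 0.13 kg: flat bar 158 x 30 x 10 mm with a half-round nose and, near its other end, an upright grip rib 44 mm long (along the bar), 10 mm thick, rising 48 mm above the underside. Origin: on the underside below the rib's middle; x along the bar to the nose (nose 138 mm, tail -20 mm), z up. Home: origin at clamp x = -80 mm, on the base plate
- gauge_nose (a point): tip of the gauge's round nose at half the bar's thickness; axes as the gauge's
- gauge_rib (a point): grip point in the rib, 36 mm above the gauge's underside, 12 mm below the rib's top; axes as the gauge's
- vial: screw-cap sample vial with a white cap, 30 mm across, 76 mm high, standing on the worktop; origin under its centre; a bystander
- crucible: small beige tapered crucible, 34 mm across, 36 mm high; origin under its centre; a bystander
- tape: roll of beige tape lying flat, 104 mm across, 25 mm high; origin under its centre; a bystander

How it is judged:
By the outcome, as a careful person would: the job done as asked, in the order asked, and still so for the second after the job is handed in, while the arm keeps its last pose, push and grip.
It also fails if it takes over 72 s, if anything falls off the work surface, if the arm or the gripper's body presses on something with over 40 N, if the wrist force passes 120 N, or if a joint passes its speed limit or range.

### The arm

A 6-joint arm with a two-finger parallel gripper is mounted at the origin on a cart in front of the work surface, level with it; the furniture and walls round the work are solid. World frame = base frame: x ahead of the robot, y to its left, z up, the work surface at z = 0. Lengths are in m, angles in rad, forces in N, time in s.
With the tool pointing down it reaches from about 0.35 to 0.775 m from the base axis. Payload 7.3 kg.
Tool frame: the origin (TCP) lies at the centre of the arm's flange, where the gripper is bolted on; the fingertips stand 178 mm ahead of it and the grasp point (between the pads) lies 159 mm ahead of it; z points along the fingers, y is the line along which they close (so a half turn about z gives the same grasp; the last joint's range is limited). The gripper opens to 92 mm and grips with 3 to 60 N. Pads are 19 mm wide; open, the fingers measure 130 mm over their backs; the gripper's body (75 mm by 190 mm) begins 47 mm behind the grasp point.
Start: joints at [-0.146, 0.342, 1.524, -0, 1.275, -0.146], TCP at [0.525, 0, 0.405] pointing down, gripper open.
Joint ranges: [-2.53, 2.53], [-0.77, 2.02], [0.04, 2.7], [-1, 4.14], [0.28, 2.66], [-3.11, 3.11]. Speed limits (rad/s): [2.57, 2.57, 3.14, 3.14, 3.14, 3.14].

### API

Orientations are given as [roll, pitch, yaw] about the fixed x, y, z axes, in that order (R = Rz(yaw) Ry(pitch) Rx(roll)).
In Python, from cell import robot gives the robot as it stands.
- The arm moves only by the shell command python3 drive.py [OPENING] [FORCE], which reads ROWS from standard input. ROWS is a JSON list of rows, 1 to 8 of them, each written [[dx, dy, dz], [rx, ry, rz]]: dx, dy, dz in normalised numbers (1 is 0.6 m), then a rotation vector rx, ry, rz in fractions of the full range, 1 being 45 degrees; each row shifts and turns the commanded pose from where the row before left it, along the tool's axes as they then stand; what a row does not reach is not made up. A row lasts 1/12 s, in which the tool goes at most 0.0417 m and 0.125 rad, less where a joint would pass 70% of its speed; a pose out of reach is approached as far as the arm can. OPENING is the finger opening in m, set as the command begins (- or left out keeps the last). The fingers move at their own pace and stop on an object; FORCE is the grip in N (left out, the last holds). Time passes only in rows, so rows that do not move let the fingers close. It prints the time, the measured TCP pose, the force, the opening and the grip force at its end. A shift or turn number past 1, either way, is cut back to 1. Input that does not fit is refused with a message, and nothing moves.
- robot.observe(): the state, without advancing time (a new reading comes with each control period).
- robot.read_camera(name): name is "scene" or "side" or "wrist"; returns a dict with "image" (480x640x3 uint8, red, green, blue), "fx", "fy", "cx", "cy" (pixels), "k1" (the pictures are not rectified: a ray, as slopes to the right and down, at radius r is drawn at 1 + k1 r^2 times it, then the intrinsics apply), "pose" (4x4, takes a point from camera to world coordinates). Camera axes: x right, y down, z forward; pixel columns grow to the right and rows downward; lengths in m; the calibration is good to about 2 mm. A picture is of the moment at which its call begins. There is no depth.
- robot.hand_in(): hands the job in; it is judged then, once.
The state is a dict: "time": time; "qpos": joint angles; "qvel": joint speeds; "joint_efforts": joint torques, N m; "tool_pos": TCP position; "tool_rot": TCP orientation; "contact_force": force on the tool from outside, world axes, zero at the start; "torque": the same for the moment, N m; "opening": finger opening in m; "grip_force": force on a finger pad.
Only numpy, scipy, OpenCV 4.12 (cv2) and the standard library are available. Lean on these libraries where they do the work, as an engineer would, in place of code of your own. Each camera call takes 0.05 s, during which the arm holds its last target. There are 200 camera calls.

## Working session

There is one attempt and no reset: what is moved stays moved. The work goes in short steps, Python scripts to look and compute and a shell command to move; the robot and the scene stay as the last step left them, time stands still between calls to the robot, and variables do not carry over. Pictures are saved under pics/ and viewed, at most 10 in all, crops included, and the job is handed in when it is done.

```bash
ls; mkdir -p pics
cat > h.py <<'E'
import numpy as np, cv2
from cell import robot
def cam(n,save=None):
    c=robot.read_camera(n)
    if save: cv2.imwrite('pics/'+save,c['image'][:,:,::-1])
    return c
def ray(c,u,v):
    K=np.array([[c['fx'],0,c['cx']],[0,c['fy'],c['cy']],[0,0,1.]])
    xd=np.array([(u-c['cx'])/c['fx'],(v-c['cy'])/c['fy']]);x=xd.copy()
    for _ in range(30): x=xd/(1+c['k1']*(x@x))
    P=np.array(c['pose']);d=P[:3,:3]@np.array([x[0],x[1],1]);return P[:3,3],d
def onplane(c,u,v,z):
    o,d=ray(c,u,v);return o+d*(z-o[2])/d[2]
def proj(c,p):
    P=np.array(c['pose']);q=P[:3,:3].T@(np.array(p)-P[:3,3]);x=q[:2]/q[2];x=x*(1+c['k1']*(x@x))
    return x*[c['fx'],c['fy']]+[c['cx'],c['cy']]
def two(c1,p1,c2,p2):
    o1,d1=ray(c1,*p1);o2,d2=ray(c2,*p2)
    s=np.linalg.lstsq(np.c_[d1,-d2],o2-o1,rcond=None)[0]
    a,b=o1+d1*s[0],o2+d2*s[1];return (a+b)/2,np.linalg.norm(a-b)
E
python3 - <<'E'
from h import *
import pickle
for n in['scene','side','wrist']:
    c=cam(n,n+'0.png');pickle.dump(c,open(n+'0.pkl','wb'))
    print(n,c['fx'],c['k1'],np.round(c['pose'],3).tolist())
print(robot.observe())
E
```

```text
cell.py
drive.py
pics
scene 449.8741328938818 -0.07282937203660997 [[-0.8, -0.381, 0.463, 0.158], [-0.6, 0.519, -0.609, 0.58], [-0.008, -0.765, -0.644, 0.705], [0.0, 0.0, 0.0, 1.0]]
side 513.650161058039 -0.13704738573791117 [[-0.991, -0.083, 0.105, 0.473], [-0.134, 0.65, -0.748, 0.995], [-0.006, -0.756, -0.655, 0.952], [0.0, 0.0, 0.0, 1.0]]
wrist 334.24016151601023 -0.025438156093469944 [[1.0, 0.0, -0.0, 0.526], [0.0, -0.963, -0.27, 0.072], [-0.0, 0.27, -0.963, 0.385], [0.0, 0.0, 0.0, 1.0]]
{'time': 0.15, 'qpos': array([-1.45995917e-01,  3.42558444e-01,  1.52475467e+00, -1.96518048e-05,
        1.27545560e+00, -1.45999671e-01]), 'qvel': array([-0.00181988, -0.00310976, -0.00238674, -0.00100315, -0.00120992,
       -0.00033892]), 'joint_efforts': array([ 7.52666965e-04, -4.31470585e+01, -2.44352603e+01,  7.18239485e-02,
        5.38185902e-02, -1.32920518e-04]), 'tool_pos': array([5.24903625e-01, 3.59115423e-05, 4.04221692e-01]), 'tool_rot': array([-3.14042637e+00, -1.52500569e-04,  1.57080572e+00]), 'contact_force': array([-0.84421402, -0.19258216,  0.36023145]), 'torque': array([-0.00864484, -0.0123843 ,  0.03528112]), 'grip_force': 0.0, 'opening': 0.09153468005218117}
```

View pics/scene0.png

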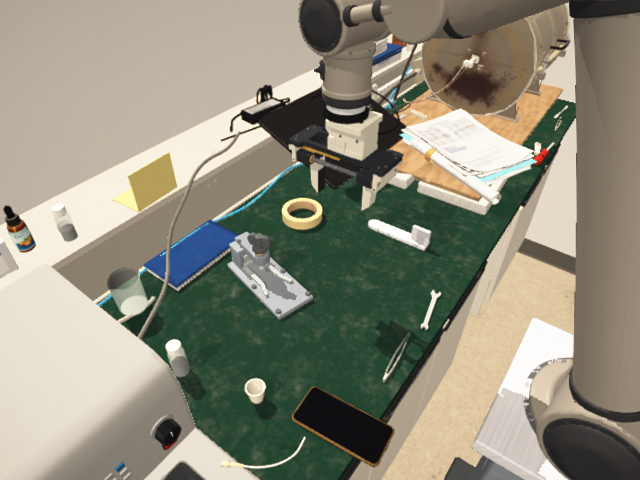

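View pics/side0.png

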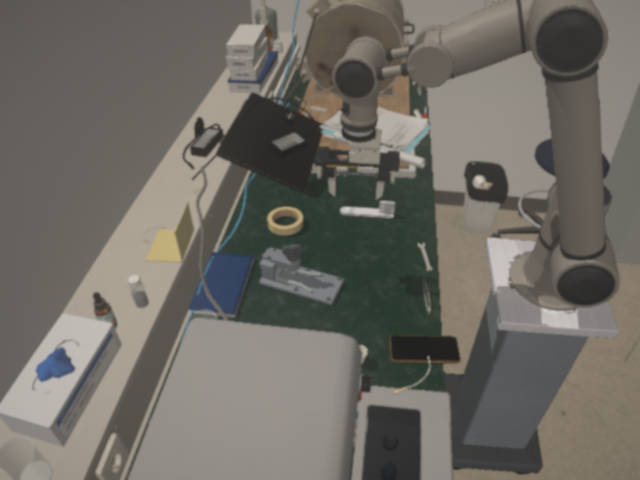

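View pics/wrist0.png

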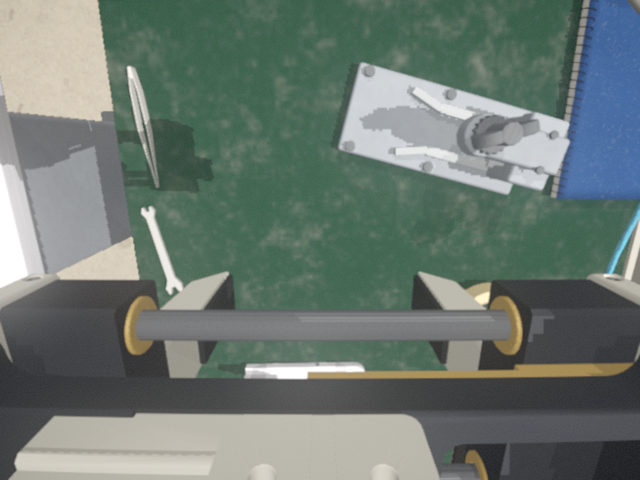

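The scene, side and wrist views agree. The gauge lies near world y≈-0.06 with its nose toward +x (scene rib at 421,236, nose at 372,223). The clamp is at y≈+0.15 with its channel running roughly +x (wrist plate corners at 361,64 and 340,150). I'll move the wrist camera back to see the gauge.

Units first: shifts go in shares of 0.6 m and turns go in shares of 45 degrees. So -0.035 m / 0.6 = -0.0583, -0.03 m / 0.6 = -0.05.

```bash
echo '[[[-0.0583,0,0],[0,0,0]],[[-0.0583,0,0],[0,0,0]],[[-0.0583,0,0],[0,0,0]],[[-0.0583,0,0],[0,0,0]],[[-0.05,0,0],[0,0,0]],[[0,0,0],[0,0,0]],[[0,0,0],[0,0,0]]]' | python3 drive.py
python3 - <<'E'
from h import *
import pickle
c=cam('wrist','wrist1.png');pickle.dump(c,open('wrist1.pkl','wb'))
print(np.round(c['pose'],3).tolist())
for n,p in(('wrist0',None),('wrist1',None)):
    c=pickle.load(open(n+'.pkl','rb'));im=c['image']
    if n=='wrist0':
        for u,v in[(361,64),(340,150),(507,193),(568,148)]: print(n,(u,v),onplane(c,u,v,.012).round(4))
        print('wing',onplane(c,508,132,.12).round(4))
E
```

```text
time: 0.73
tool_pos: [0.5248, -0.1714, 0.4042]
tool_rot: [-3.141, -0.001, 1.568]
contact_force: [-0.3, 0.6, 0.2]
opening: 0.0914
grip_force: 0.0
[[1.0, -0.003, -0.001, 0.526], [-0.003, -0.963, -0.27, -0.1], [0.0, 0.27, -0.963, 0.385], [0.0, 0.0, 0.0, 1.0]]
wrist0 (361, 64) [0.5641 0.1515 0.012 ]
wrist0 (340, 150) [0.5439 0.0664 0.012 ]
wrist0 (507, 193) [0.7325 0.0204 0.012 ]
wrist0 (568, 148) [0.7932 0.0699 0.012 ]
wing [0.6666 0.0819 0.12  ]
```

View pics/wrist1.png

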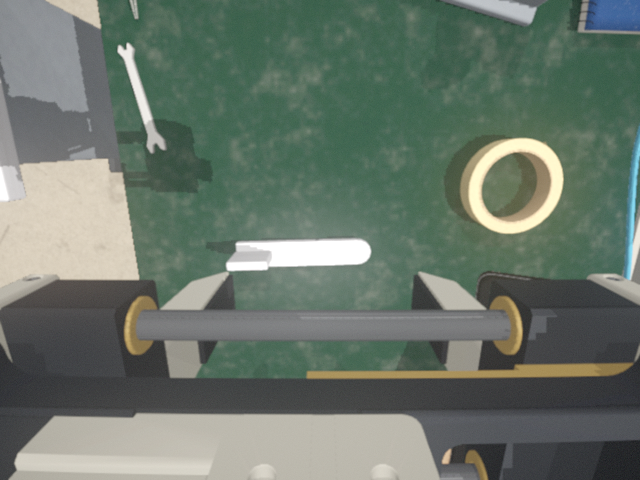

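Wrist view: the gauge bar is at rows 240–268, with the nose tip near (370,252) and the rib at (228–270, 250–272). The tape is at (512,186), clear of the work.

Run:
```python
from h import *
import pickle
c=pickle.load(open('wrist1.pkl','rb'));im=c['image'].astype(int)
m=((im.min(2)>150)).astype(np.uint8);m[:230]=0;m[285:]=0;m[:,:215]=0;m[:,385:]=0
n,l,s,_=cv2.connectedComponentsWithStats(m);k=1+s[1:,4].argmax();m=(l==k);print(s[k])
up=[];lo=[]
for u in range(282,352,4):
    r=np.where(m[:,u])[0];up.append(onplane(c,u,r.min()-.5,.010));lo.append(onplane(c,u,r.max()+.5,.010))
up,lo=np.array(up),np.array(lo)
pu=np.polyfit(up[:,0],up[:,1],1);pl=np.polyfit(lo[:,0],lo[:,1],1);print('edges',pu,pl,'width',(np.polyval(pu,.53)-np.polyval(pl,.53)))
ys,xs=np.where(m);i=xs.max();print('nose',onplane(c,i+.5,ys[xs==i].mean(),.01).round(4))
a=np.arctan((pu[0]+pl[0])/2);print('yaw',a)
I=im[235:280,222:282].astype(np.uint8)[:,:,::-1]
A=cv2.resize(I,None,fx=8,fy=8,interpolation=cv2.INTER_CUBIC)
c0=pickle.load(open('wrist0.pkl','rb'));B=c0['image'][40:210,325:585][:,:,::-1];B=cv2.resize(B,None,fx=3,fy=3)[:, :780]
A=cv2.resize(A,(320,240));out=np.zeros((600,780,3),np.uint8);out[:510]=B[:510];
cv2.imwrite('pics/clampcrop.png',B)
# rib top corners z=.048 by rows
for u in(232,240,250,260,266): 
    r=np.where(m[:,u])[0]; print(u,r.min(),r.max(),onplane(c,u,r.max()+.5,.048).round(4))
print(im[255,224:290].mean(1).astype(int)); print(im[240:275,250].mean(1).astype(int));
```

```text
[ 226  238  146   33 3800]
edges [ 0.02848812 -0.21954713] [ 0.02711487 -0.2523993 ] width 0.033579984381022
nose [ 0.5826 -0.2201  0.01  ]
yaw 0.027794337945538424
232 256 270 [ 0.4274 -0.2295  0.048 ]
240 241 270 [ 0.4361 -0.2295  0.048 ]
250 241 270 [ 0.4469 -0.2295  0.048 ]
260 241 270 [ 0.4576 -0.2296  0.048 ]
266 241 269 [ 0.4642 -0.2284  0.048 ]
[101 101  99 103 102 106 107 121 150 175 188 188 189 188 189 189 188 188
 188 188 191 190 190 190 191 191 191 192 191 193 193 192 192 193 193 193
 194 195 193 194 195 195 196 197 203 211 215 226 253 255 255 255 255 255
 255 255 255 255 255 255 255 255 255 255 255 255]
[132 184 218 255 255 254 246 227 220 221 216 203 194 193 190 191 193 195
 194 194 195 215 253 255 255 255 255 255 255 248 179 112 109 107 110]
```

View pics/clampcrop.png

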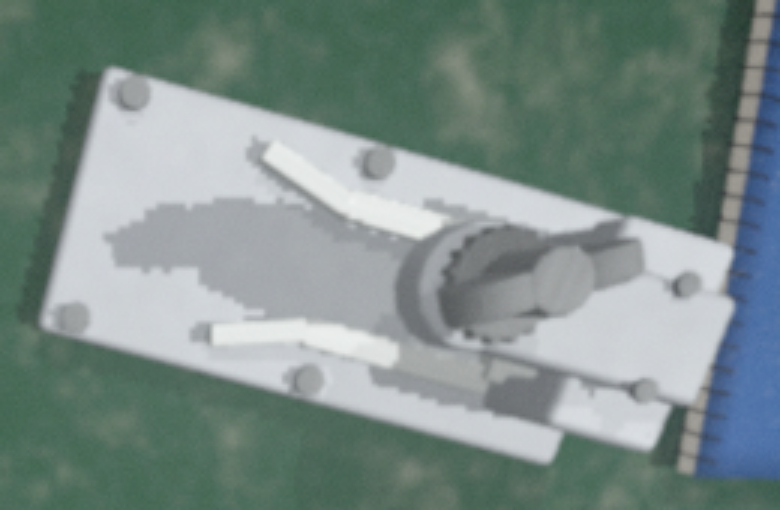

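The gauge measures 30.4 mm wide with the rib centre at (0.445,-0.225) and yaw 0.028. The clamp crop shows plate corners at (105,68), (42,325) and (548,462), and a wing bar from (450,300) to (640,250), which puts θ at about 2.06. Next I'll rotate the tool to align with the gauge.

To row units: 0.12 rad / 0.7854 = 0.1528.

```bash
echo '[[[0,0,0],[0,0,0.1528]],[[0,0,0],[0,0,0.1528]],[[0,0,0],[0,0,0.1528]],[[0,0,0],[0,0,0.1528]],[[0,0,0],[0,0,0.1528]],[[0,0,0],[0,0,0.1528]],[[0,0,0],[0,0,0.1528]],[[0,0,0],[0,0,0.1528]]]' | python3 drive.py 0.05
echo '[[[0,0,0],[0,0,0.1528]],[[0,0,0],[0,0,0.1528]],[[0,0,0],[0,0,0.1528]],[[0,0,0],[0,0,0.1528]],[[0,0,0],[0,0,0.1273]],[[-0.0667,0.045,0],[0,0,0]],[[-0.0667,0.045,0],[0,0,0]],[[0,0,0],[0,0,0]]]' | python3 drive.py
python3 - <<'E'
from h import *
s=robot.observe();print(s['tool_pos'],s['tool_rot'],s['qpos'])
import pickle
c=pickle.load(open('wrist0.pkl','rb'));im=c['image'].astype(int)
g=cv2.cvtColor(c['image'],cv2.COLOR_RGB2HSV);m=((g[:,:,1]<60)&(g[:,:,2]>90))
up=[];lo=[]
for u in range(375,470,3):
    r=np.where(m[50:140,u])[0];up.append(onplane(c,u,50+r.min()-.5,.012))
for u in range(355,490,3):
    r=np.where(m[120:215,u])[0];lo.append(onplane(c,u,120+r.max()+.5,.012))
le=[]
for v in range(75,142,3):
    r=np.where(m[v,325:400])[0];le.append(onplane(c,325+r.min()-.5,v,.012))
up,lo,le=map(np.array,(up,lo,le))
f=lambda a,b:np.polyfit(a,b,1)
pu=f(up[:,0],up[:,1]);pl=f(lo[:,0],lo[:,1]);pe=f(le[:,1],le[:,0])
a=np.arctan((pu[0]+pl[0])/2);print('slopes',np.arctan(pu[0]),np.arctan(pl[0]),-np.arctan(pe[0]))
print('res',np.std(up[:,1]-np.polyval(pu,up[:,0])),np.std(lo[:,1]-np.polyval(pl,lo[:,0])))
d=np.array([np.cos(a),np.sin(a)]);n=np.array([-d[1],d[0]])
yu=(up[:,:2]@n).mean();yl=(lo[:,:2]@n).mean();xl=(le[:,:2]@d).mean()
print('width',yu-yl); o=d*(xl+.1)+n*(yu+yl)/2;print('clamp',o,'yaw',a,'home',o-.08*d,'screw',o+.022*d)
E
```

```text
time: 1.45
tool_pos: [0.5251, -0.1682, 0.4048]
tool_rot: [-3.141, -0.0, 0.607]
contact_force: [-0.2, 0.5, -0.3]
opening: 0.0504
grip_force: 0.0
time: 2.12
tool_pos: [0.4539, -0.2197, 0.4046]
tool_rot: [3.141, 0.003, 0.03]
contact_force: [1.3, 0.5, -0.1]
opening: 0.0495
grip_force: 0.0
[ 0.45394946 -0.21966882  0.40458043] [3.1411867  0.00322842 0.02983254] [-0.60214256  0.30499056  1.57867045 -0.00234693  1.26029752  0.93954028]
slopes -0.30382221983145885 -0.22522148401684547 0.12148234863429097
res 0.009841858993154942 0.014509261691875773
width 0.12791809507142454
clamp [0.63332175 0.07979841] yaw -0.264940645749644 home [0.5561131  0.10074657] screw [0.65455412 0.07403767]
```

To row units: 0.035 m / 0.6 = 0.0583, 0.02 m / 0.6 = 0.0333.

```bash
echo '[[[0,0,0.0583],[0,0,0]],[[0,0,0.0583],[0,0,0]],[[0,0,0.0583],[0,0,0]],[[0,0,0.0583],[0,0,0]],[[0,0,0.0333],[0,0,0]],[[0,0,0.0167],[0,0,0]],[[0,0,0],[0,0,0]],[[0,0,0],[0,0,0]]]' | python3 drive.py
python3 - <<'E'
from h import *
c=cam('wrist','w2.png');print(np.round(c['pose'],4).tolist());print(robot.observe()['tool_pos'])
E
```

```text
time: 2.78
tool_pos: [0.458, -0.2182, 0.2354]
tool_rot: [3.141, -0.001, 0.032]
contact_force: [0.4, -0.8, 1.1]
opening: 0.0498
grip_force: 0.0
[[0.0321, -0.9628, -0.2684, 0.5313], [-0.9995, -0.0307, -0.0092, -0.2168], [0.0006, 0.2685, -0.9633, 0.216], [0.0, 0.0, 0.0, 1.0]]
[ 0.45815562 -0.21848739  0.23605626]
```

View pics/w2.png

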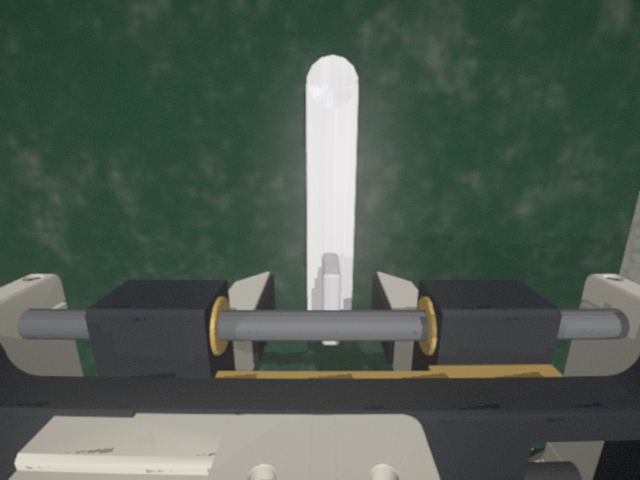

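The wrist view shows the nose tip at (332,56), the bar centred near column 331 and the rib at column 331 between the fingers. I'll check the numbers.

Run:
```python
from h import *
c=cam('wrist');im=c['image'].astype(int);m=im.min(2)>150
r=[]
for v in range(100,245,5):
    x=np.where(m[v,280:380])[0]+280;a,b=onplane(c,x.min()-.5,v,.01),onplane(c,x.max()+.5,v,.01);r.append(np.r_[(a+b)/2,np.linalg.norm(a-b)])
r=np.array(r);p=np.polyfit(r[:,0],r[:,1],1);print('yaw',np.arctan(p[0]),'w',r[:,3].mean())
v=np.where(m[:100,332])[0].min();t=onplane(c,332,v-.5,.01);print('tip',t,v)
a=np.arctan(p[0]);print('rib',t[0]-.138*np.cos(a),np.polyval(p,t[0]-.138*np.cos(a)))
s=robot.observe();print(s['tool_pos'],s['tool_rot'],s['qpos'])
```

```text
yaw 0.02749069844872934 w 0.030345032335504483
tip [ 0.58090847 -0.22105302  0.01      ] 56
rib 0.44296061014819954 -0.22428596184542057
[ 0.45815103 -0.21866753  0.23635361] [ 3.13982627e+00 -2.66890973e-03  3.13580585e-02] [-5.96416230e-01  5.14103662e-01  1.78446117e+00  1.85303833e-04
  8.39830309e-01  9.42900909e-01]
```

To row units: -0.01 m / 0.6 = -0.0167, -0.005 m / 0.6 = -0.0083, -0.004 rad / 0.7854 = -0.0051.

```bash
echo '[[[-0.0167,0.0083,0],[0,0,-0.0051]],[[-0.0083,0.0017,0.0167],[0,0,0]],[[0,0,0.0167],[0,0,0]],[[0,0,0.0167],[0,0,0]],[[0,0,0.0167],[0,0,0]],[[0,0,0],[0,0,0]],[[0,0,0],[0,0,0]]]' | python3 drive.py
```

```text
time: 3.47
tool_pos: [0.4426, -0.2251, 0.194]
tool_rot: [-3.141, 0.001, 0.035]
contact_force: [-0.1, -0.8, 0.7]
opening: 0.05
grip_force: 0.0
```

To row units: 0.007 rad / 0.7854 = 0.0089.

```bash
echo '[[[0,0,0],[0,0,0.0089]],[[0,0,0],[0,0,0]],[[0,0,0],[0,0,0]],[[0,0,0],[0,0,0]],[[0,0,0],[0,0,0]],[[0,0,0],[0,0,0]],[[0,0,0],[0,0,0]],[[0,0,0],[0,0,0]]]' | python3 drive.py 0.0 40
echo '[[[0,0,-0.0167],[0,0,0]],[[0,0,-0.05],[0,0,0]],[[0,0,-0.05],[0,0,0]],[[0,0,-0.0333],[0,0,0]],[[0,0,0],[0,0,0]]]' | python3 drive.py
```

```text
time: 4.13
tool_pos: [0.4426, -0.2251, 0.1949]
tool_rot: [3.142, -0.0, 0.028]
contact_force: [-0.3, 0.7, 2.0]
opening: 0.0099
grip_force: 40.0
time: 4.55
tool_pos: [0.4435, -0.2258, 0.2893]
tool_rot: [3.137, -0.007, 0.028]
contact_force: [0.2, -0.1, -1.7]
opening: 0.0099
grip_force: 40.0
```

To row units: -0.04 m / 0.6 = -0.0667, -0.02 m / 0.6 = -0.0333.

```bash
echo '[[[0.0067,-0.0333,0],[0,0,0]],[[0.0067,-0.0667,0],[0,0,0]],[[0.0067,-0.0667,0],[0,0,0]],[[0.0067,-0.0667,0],[0,0,0]],[[0.0067,-0.0667,0],[0,0,0]],[[0.0067,-0.0667,0],[0,0,0]],[[0.0067,-0.0667,0],[0,0,0]],[[0.0067,-0.0667,0],[0,0,0]]]' | python3 drive.py
echo '[[[0,-0.0667,0],[0,0,0]],[[0,-0.0333,0],[0,0,0.0891]],[[0,0,0],[0,0,0.1273]],[[0,0,0],[0,0,0.1197]],[[0,0,0],[0,0,0]],[[0,0,0],[0,0,0]]]' | python3 drive.py
python3 - <<'E'
from h import *
c=cam('wrist','w3.png');
import pickle;pickle.dump(c,open('w3.pkl','wb'))
s=robot.observe();print(s['tool_pos'],s['tool_rot'])
E
```

```text
time: 5.22
tool_pos: [0.4656, 0.0775, 0.2843]
tool_rot: [3.142, 0.001, 0.028]
contact_force: [0.7, -0.4, -1.1]
opening: 0.0097
grip_force: 40.0
time: 5.72
tool_pos: [0.4643, 0.1355, 0.2843]
tool_rot: [3.141, 0.001, -0.233]
contact_force: [-0.4, 0.6, -1.8]
opening: 0.0094
grip_force: 40.0
[0.46441584 0.13536432 0.28435734] [ 3.14127710e+00  7.78392411e-04 -2.33561171e-01]
```

View pics/w3.png

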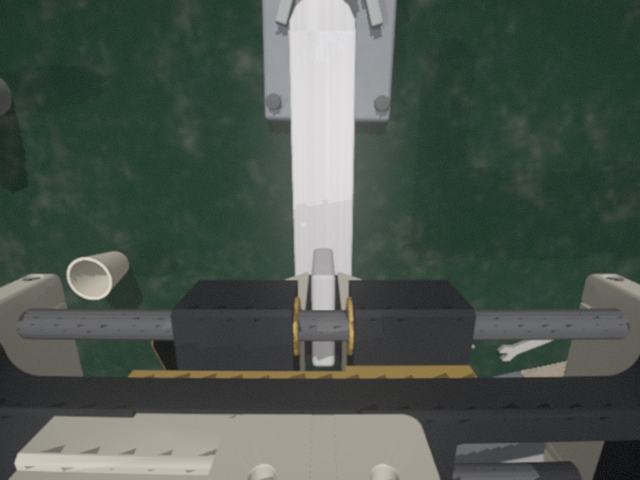

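The wrist view is aligned: plate rear edge near row 120, plate sides at cols 264 and 396, and flare rails at (285,12) and (373,12). The gauge bar spans cols 290–355.

Run:
```python
from h import *
import pickle
c=pickle.load(open('w3.pkl','rb'));im=c['image'].astype(int)
g=cv2.cvtColor(c['image'],cv2.COLOR_RGB2HSV).astype(int)
print('row60',[(u,*g[60,u]) for u in list(range(256,272,2))+list(range(388,404,2))])
print('col280',[(v,*g[v,280]) for v in range(108,130,2)])
m=(g[:,:,1]<70)&(g[:,:,2]>100)
def fit(rows,side,z,lo,hi):
    P=[]
    for v in rows:
        x=np.where(m[v,lo:hi])[0]+lo;P.append(onplane(c,(x.min()-.5 if side<0 else x.max()+.5),v,z))
    P=np.array(P);p=np.polyfit(P[:,0],P[:,1],1);return P,p,np.std(P[:,1]-np.polyval(p,P[:,0]))
L=fit(range(5,110,3),-1,.012,250,290);R=fit(range(5,110,3),1,.012,360,410)
for q in(L,R):print('plate',np.arctan(q[1][0]),q[2])
a=np.mean([np.arctan(q[1][0]) for q in(L,R)]);d=np.array([np.cos(a),np.sin(a)]);n=np.array([-d[1],d[0]])
yl,yr=[(q[0][:,:2]@n).mean() for q in(L,R)];print('w',yl-yr,'yaw',a)
e=[]
for u in list(range(285,289)): 
    pass
cols=list(range(275,288))+list(range(362,378))
for u in cols:
    x=np.where(m[100:140,u])[0]; e.append(onplane(c,u,100+x.max()+.5,.012)[:2]@d)
print('rear edge spread',min(e),max(e));xr=np.median(e)
o=d*(xr+.1)+n*(yl+yr)/2;print('clamp',o,'home',o-.08*d,'screw',o+.022*d)
mm=im.min(2)>200
zt=.0994;G=[]
for v in range(130,245,5):
    x=np.where(mm[v,275:370])[0]+275;A,B=onplane(c,x.min()-.5,v,zt),onplane(c,x.max()+.5,v,zt);G.append(np.r_[(A+B)/2,np.linalg.norm(A-B)])
G=np.array(G);p=np.polyfit(G[:,0],G[:,1],1);print('gauge yaw',np.arctan(p[0]),'w',G[:,3].mean(),'lateral in clamp',(G[:,:2]@n).mean()-(yl+yr)/2)
s=robot.observe();print('tcp in clamp',(s['tool_pos'][:2]-o)@d,(s['tool_pos'][:2]-o)@n)
```

```text
row60 [(256, np.int64(62), np.int64(46), np.int64(77)), (258, np.int64(66), np.int64(45), np.int64(79)), (260, np.int64(69), np.int64(46), np.int64(78)), (262, np.int64(72), np.int64(49), np.int64(78)), (264, np.int64(105), np.int64(15), np.int64(137)), (266, np.int64(109), np.int64(13), np.int64(154)), (268, np.int64(105), np.int64(13), np.int64(159)), (270, np.int64(107), np.int64(11), np.int64(159)), (388, np.int64(90), np.int64(8), np.int64(153)), (390, np.int64(101), np.int64(14), np.int64(148)), (392, np.int64(108), np.int64(11), np.int64(113)), (394, np.int64(79), np.int64(62), np.int64(58)), (396, np.int64(73), np.int64(69), np.int64(67)), (398, np.int64(72), np.int64(68), np.int64(64)), (400, np.int64(74), np.int64(66), np.int64(66)), (402, np.int64(77), np.int64(72), np.int64(64))]
col280 [(108, np.int64(108), np.int64(11), np.int64(120)), (110, np.int64(110), np.int64(11), np.int64(140)), (112, np.int64(111), np.int64(12), np.int64(147)), (114, np.int64(111), np.int64(11), np.int64(159)), (116, np.int64(103), np.int64(12), np.int64(148)), (118, np.int64(103), np.int64(15), np.int64(121)), (120, np.int64(84), np.int64(15), np.int64(85)), (122, np.int64(69), np.int64(35), np.int64(73)), (124, np.int64(75), np.int64(22), np.int64(71)), (126, np.int64(64), np.int64(23), np.int64(76)), (128, np.int64(71), np.int64(28), np.int64(73))]
plate -0.2507530531407207 0.00022472929952405265
plate -0.24907643865718207 0.00020805576500631558
w 0.08901402061379618 yaw -0.2499147458989514
rear edge spread 0.5066680027483638 0.5076704183628257
clamp [0.6488771  0.08629065] home [0.57136242 0.10607636] screw [0.67019364 0.08084958]
gauge yaw -0.22920853419842366 w 0.028444506163863525 lateral in clamp 0.0023875375073597604
tcp in clamp -0.19086766634464497 0.0019279198448077309
```

To row units: 0.025 m / 0.6 = 0.0417, 0.015 m / 0.6 = 0.025, 0.018 rad / 0.7854 = 0.0229.

```bash
echo '[[[0,0.0028,0],[0,0,0.0229]],[[0,0,0.0417],[0,0,0]],[[0,0,0.0417],[0,0,0]],[[0,0,0.025],[0,0,0]],[[0,0,0.0133],[0,0,0]],[[0,0,0],[0,0,0]],[[0,0,0],[0,0,0]]]' | python3 drive.py
cat > m.py <<'E'
from h import *
s=robot.observe();c=cam('wrist','w4.png');im=c['image'].astype(int)
o=np.array([.6489,.0863]);a=-.25;d=np.array([np.cos(a),np.sin(a)]);n=np.array([-d[1],d[0]])
t=s['tool_pos'];print(t,s['tool_rot'],s['contact_force'],s['opening']);print('tcp in clamp',(t[:2]-o)@d,(t[:2]-o)@n)
mm=im.min(2)>200;zt=t[2]-.1849;G=[]
for v in range(130,245,5):
    x=np.where(mm[v,275:380])[0]+275
    A,B=onplane(c,x.min()-.5,v,zt),onplane(c,x.max()+.5,v,zt);G.append(np.r_[(A+B)/2,np.linalg.norm(A-B)])
G=np.array(G);p=np.polyfit(G[:,0],G[:,1],1);print('gauge yaw',np.arctan(p[0]),'w',G[:,3].min(),G[:,3].max(),'lat',((G[[0,-1],:2]-o)@n),'at x',((G[[0,-1],:2]-o)@d))
E
python3 m.py
```

```text
time: 6.35
tool_pos: [0.4645, 0.1337, 0.212]
tool_rot: [-3.142, -0.0, -0.254]
contact_force: [-0.6, 0.2, -2.0]
opening: 0.0095
grip_force: 40.0
[0.46446797 0.13368471 0.21196003] [-3.14157949e+00 -8.38478698e-05 -2.54407519e-01] [-0.62478664  0.16513032 -2.00166631] 0.009468238140541926
tcp in clamp -0.19042165388950466 0.0002824197213289331
gauge yaw -0.25265030934295796 w 0.028245474768540415 0.029552311309505103 lat [-0.00067932 -0.00043679] at x [-0.10985513 -0.16390338]
```

View pics/w4.png

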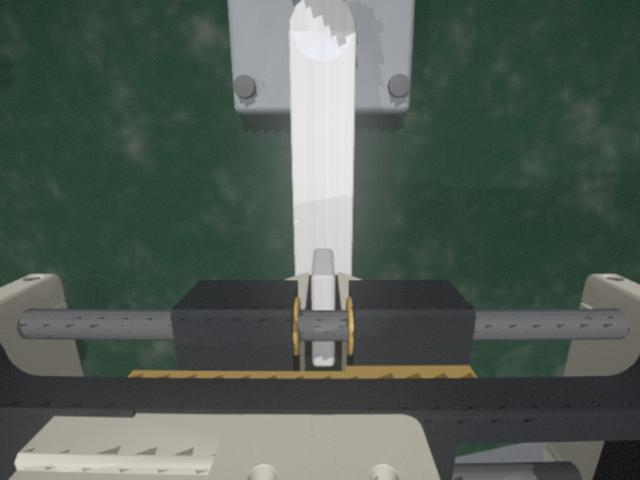

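The view shows the bar (cols 290–355) centred on the plate (232–412). Now I'll lower it and slide in.

To row units: 0.01 m / 0.6 = 0.0167, 0.003 m / 0.6 = 0.005, -0.003 rad / 0.7854 = -0.0038.

```bash
echo '[[[0,0,0.005],[0,0,-0.0038]],[[0.0167,0,0],[0,0,0]],[[0.0167,0,0],[0,0,0]],[[0.0167,0,0],[0,0,0]],[[0,0,0],[0,0,0]]]' | python3 drive.py
echo '[[[0.0167,0,0],[0,0,0]],[[0.0167,0,0],[0,0,0]],[[0.0167,0,0],[0,0,0]],[[0,0,0],[0,0,0]]]' | python3 drive.py; python3 m.py
```

```text
time: 6.82
tool_pos: [0.4959, 0.1259, 0.2094]
tool_rot: [-3.14, -0.004, -0.252]
contact_force: [0.6, 0.0, -0.6]
opening: 0.0096
grip_force: 40.0
time: 7.15
tool_pos: [0.5242, 0.1184, 0.2089]
tool_rot: [-3.141, -0.002, -0.252]
contact_force: [0.5, 0.6, -1.6]
opening: 0.0094
grip_force: 40.0
[0.52416233 0.11842736 0.20892111] [-3.14100723e+00 -2.25607966e-03 -2.51874511e-01] [ 0.4772112   0.59964009 -1.58695565] 0.00942892708612699
tcp in clamp -0.12880831232006554 0.0002680015617237755
gauge yaw -0.2416737419031304 w 0.028912557635253026 0.030402809878504834 lat [-0.00011016 -0.0002396 ] at x [-0.04778358 -0.10185881]
```

To row units: 0.01 m / 0.6 = 0.0167, 0.008 m / 0.6 = 0.0133.

```bash
echo '[[[0.0117,0,0.002],[0,0,0]],[[0.0167,0,0],[0,0,0]],[[0.0167,0,0],[0,0,0]],[[0.0133,0,0],[0,0,0]],[[0,0,0],[0,0,0]]]' | python3 drive.py
echo '[[[0.0083,0,0],[0,0,0]],[[0.005,0,0],[0,0,0]],[[0,0,0],[0,0,0]]]' | python3 drive.py; python3 m.py
```

```text
time: 7.62
tool_pos: [0.5574, 0.11, 0.2076]
tool_rot: [-3.141, -0.001, -0.252]
contact_force: [-0.2, -0.1, -1.6]
opening: 0.0097
grip_force: 40.0
time: 7.87
tool_pos: [0.5643, 0.1082, 0.2076]
tool_rot: [-3.142, -0.0, -0.251]
contact_force: [0.3, -0.1, -1.5]
opening: 0.0098
grip_force: 40.0
[0.5642667  0.10823014 0.20756156] [-3.14151029e+00 -4.18805804e-04 -2.51223368e-01] [ 0.3140058  -0.11620237 -1.45225972] 0.009805039781430862
tcp in clamp -0.08742785429955599 0.00030976897263992886
gauge yaw -0.3745728005914249 w 0.008137841087805433 0.05095584829754318 lat [-0.0017911   0.01051348] at x [-0.00679175 -0.06084811]
```

To row units: 0.002 m / 0.6 = 0.0033, 0.0015 m / 0.6 = 0.0025.

```bash
echo '[[[0.0033,0,0.0008],[0,0,0]],[[0.0033,0,0],[0,0,0]],[[0.0025,0,0],[0,0,0]],[[0,0,0],[0,0,0]]]' | python3 drive.py
echo '[[[0.0017,0,0],[0,0,0]],[[0.0017,0,0],[0,0,0]],[[0,0,0],[0,0,0]]]' | python3 drive.py;echo '[[[0.0017,0,0],[0,0,0]],[[0,0,0],[0,0,0]]]' | python3 drive.py
```

```text
time: 8.25
tool_pos: [0.5696, 0.1069, 0.2071]
tool_rot: [-3.141, -0.0, -0.251]
contact_force: [-0.1, 0.5, -1.7]
opening: 0.0096
grip_force: 40.0
time: 8.5
tool_pos: [0.5708, 0.1066, 0.2069]
tool_rot: [3.141, 0.002, -0.251]
contact_force: [-3.9, 1.7, 0.7]
opening: 0.0095
grip_force: 40.0
time: 8.67
tool_pos: [0.5712, 0.1065, 0.2069]
tool_rot: [3.141, 0.003, -0.251]
contact_force: [-7.3, 1.5, 3.1]
opening: 0.0092
grip_force: 40.0
```

To row units: 0.001 m / 0.6 = 0.0017, 0.0005 m / 0.6 = 0.0008.

```bash
echo '[[[0.0017,0,0.0008],[0,0,0]],[[0.0017,0,0],[0,0,0]],[[0,0,0],[0,0,0]]]' | python3 drive.py
python3 - <<'E'
from h import *
a=cam('scene','s5.png');b=cam('side')
A=cv2.resize(a['image'][210:330,200:340],None,fx=4,fy=4);B=cv2.resize(b['image'][230:310,240:360],(400,267))
o=np.zeros((600,800,3),np.uint8);o[:480,:560]=A;o[333:600,400:800]=B;cv2.imwrite('pics/c5.png',o[:,:,::-1])
E
```

```text
time: 8.92
tool_pos: [0.5719, 0.1065, 0.2068]
tool_rot: [3.14, 0.007, -0.251]
contact_force: [-15.1, 3.6, 11.6]
opening: 0.01
grip_force: 40.0
```

View pics/c5.png

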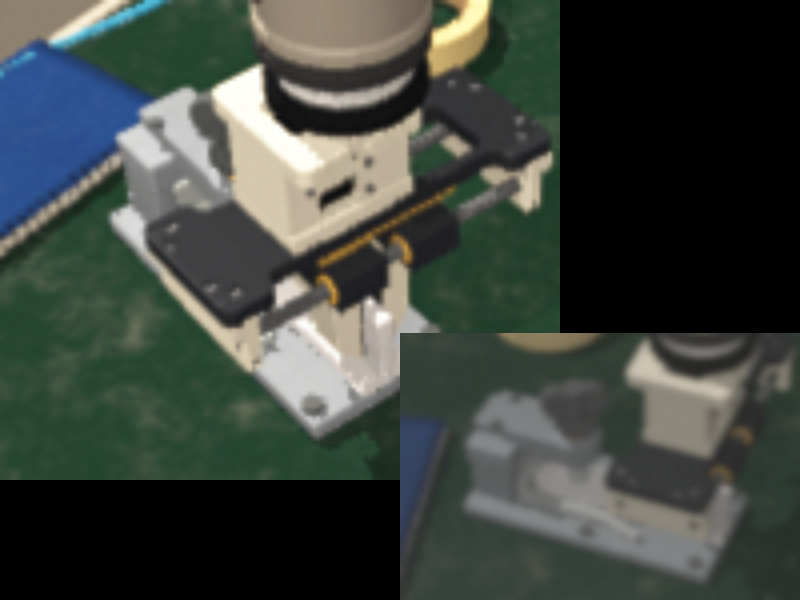

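The gauge is in the channel under the foot with its nose end by the stop. A push of 15 N at the predicted home position confirms it. I'll release and rise.

To row units: -0.002 m / 0.6 = -0.0033, -0.0005 m / 0.6 = -0.0008.

```bash
echo '[[[-0.0033,0,-0.0008],[0,0,0]],[[0,0,0],[0,0,0]],[[0,0,0],[0,0,0]],[[0,0,0],[0,0,0]]]' | python3 drive.py 0.04
echo '[[[0,0,-0.0167],[0,0,0]],[[0,0,-0.05],[0,0,0]],[[0,0,-0.0667],[0,0,0]],[[0,0,-0.0667],[0,0,0]],[[0,0,-0.0667],[0,0,0]],[[0,0,-0.05],[0,0,0]],[[0,0,0],[0,0,0]],[[0,0,0],[0,0,0]]]' | python3 drive.py
python3 - <<'E'
from h import *
import pickle
c=cam('wrist','w6.png');pickle.dump(c,open('w6.pkl','wb'));s=robot.observe();print(s['tool_pos'],s['tool_rot'],s['qpos'],np.round(c['pose'],4).tolist())
E
```

```text
time: 9.35
tool_pos: [0.5726, 0.1061, 0.2072]
tool_rot: [-3.141, -0.001, -0.251]
contact_force: [0.6, 0.1, -0.0]
opening: 0.0317
grip_force: 0.0
time: 10.02
tool_pos: [0.5723, 0.1061, 0.3998]
tool_rot: [-3.14, -0.005, -0.251]
contact_force: [-0.9, -0.2, -1.4]
opening: 0.04
grip_force: 0.0
[0.57197431 0.10607645 0.39763356] [-3.14130524e+00 -1.18724038e-03 -2.51379496e-01] [ 5.16792255e-02  4.51548245e-01  1.37397173e+00 -8.27042682e-05
  1.31485377e+00  1.87387577e+00] [[-0.2485, -0.9344, -0.2552, 0.6434], [-0.9686, 0.2393, 0.0669, 0.0871], [-0.0014, 0.2639, -0.9646, 0.3808], [0.0, 0.0, 0.0, 1.0]]
```

View pics/w6.png

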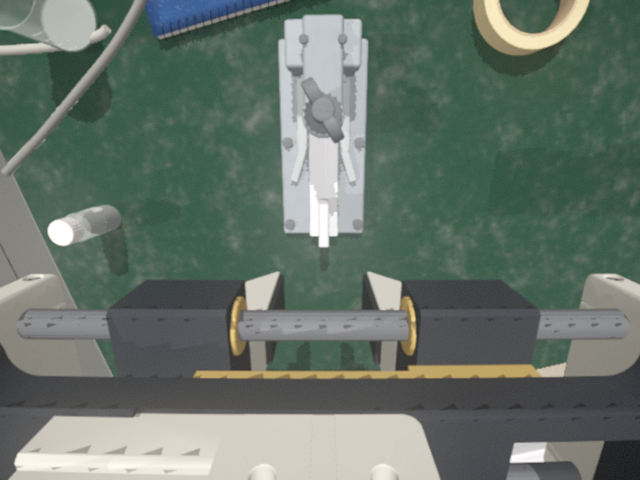

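The clamp is fully visible, with the wing bar from (307,82) to (338,138), its hub at (322,110), and the gauge tail flush with the plate's rear edge (row 235). Measuring the wing.

Run:
```python
from h import *
import pickle
c=pickle.load(open('w6.pkl','rb'));im=c['image'].astype(int)
o=np.array([.6489,.0863]);a=-.25;d=np.array([np.cos(a),np.sin(a)]);n=np.array([-d[1],d[0]])
V=im.max(2)
for v in range(78,144,4): print(v,V[v,300:346:2])
for u,v in[(307,82),(338,138),(322,110)]:
    p=onplane(c,u,v,.119);print((u,v),p.round(4),((p[:2]-o)@d).round(4),((p[:2]-o)@n).round(4))
# rail/gauge rear: plate rear & gauge tail
for u,v in[(300,234),(324,236),(345,234)]:
    print('rear',((onplane(c,u,v,.012 if u!=324 else .022)[:2]-o)@d).round(4))
print('screw px',proj(c,[*(o+.022*d),.119]),'rib top rear px',proj(c,[*(o-.102*d),.060]),'rib front',proj(c,[*(o-.058*d),.060]))
```

```text
78 [167 180 185 187 158 142 160 199 204 204 203 203 203 202 204 202 204 203
 202 202 193 156 165]
82 [179 146 142 149 150 151 154 154 195 204 204 203 202 204 203 202 202 202
 203 203 193 154 150]
86 [181 139 152 154 155 158 162 160 155 190 205 202 203 203 203 202 204 203
 201 199 185 156 167]
90 [185 177 127 152 154 156 155 156 154 144 177 201 203 205 202 201 195 192
 189 192 184 157 168]
94 [185 181 176 128 141 146 146 146 143 143 136 134 158 161 156 159 188 192
 190 190 182 158 169]
98 [184 180 180 196 135 133 135 134 136 142 154 161 159 155 147 146 150 145
 162 191 184 155 165]
102 [184 181 173 175 155 103 118 147 155 157 160 159 160 159 157 153 139 142
 145 154 163 156 166]
106 [183 181 188 131 121 125 143 159 157 158 158 159 156 155 154 155 149 138
 147 146 164 174 165]
110 [184 170 132 122 125 123 144 155 154 152 151 154 155 152 153 152 149 132
 144 147 142 145 166]
114 [181 185 174 125 124 120 129 157 158 156 156 156 156 158 157 154 145 135
 144 144 141 173 164]
118 [225 191 147 118 122 125 118 109 135 150 148 150 150 148 149 156 165 155
 140 146 133 159 184]
122 [227 212 174 
[... 178 characters left out ...]
7]
130 [228 227 226 196 147 146 141 130 119 122 124 120 124 113 131 137 139 137
 136 134 130 188 217]
134 [226 226 227 198 165 194 159 149 149 158 160 147 138 159 128 116 124 125
 124 117 114 116 206]
138 [226 228 226 202 167 215 217 218 213 202 199 200 202 203 208 190 114 109
 107 103  98 120 206]
142 [227 227 225 200 162 215 218 217 217 216 216 218 218 221 219 221 211 144
 129 134 196 228 226]
(307, 82) [0.6907 0.0872 0.119 ] 0.0403 0.0112
(338, 138) [0.6472 0.0748 0.119 ] 0.0012 -0.0116
(322, 110) [0.6695 0.0815 0.119 ] 0.0211 0.0004
rear -0.1011
rear -0.1008
rear -0.1011
screw px [322.56046112 108.72204784] rib top rear px [322.86536392 246.90157838] rib front [322.81408315 203.33942983]
```

To row units: 0.03 m / 0.6 = 0.05, 0.013 m / 0.6 = 0.0217, -0.12 rad / 0.7854 = -0.1528.

```bash
echo '[[[0.05,0,0],[0,0,-0.1273]],[[0.05,-0.0067,0],[0,0,-0.1528]],[[0.05,-0.0117,0],[0,0,-0.1528]],[[0.0217,-0.0067,0],[0,0,-0.1528]],[[0,0,0],[0,0,-0.1528]],[[0,0,0],[0,0,-0.1528]],[[0,0,0],[0,0,-0.1528]],[[0,0,0],[0,0,-0.1528]]]' | python3 drive.py 0.06
echo '[[[0,0,0],[0,0,-0.1592]],[[0,0,0],[0,0,-0.1592]],[[0,0,0],[0,0,-0.1592]],[[0,0,0],[0,0,-0.1592]],[[0,0,0],[0,0,-0.1592]],[[0,0,0],[0,0,-0.1592]],[[0,0,0],[0,0,-0.1592]],[[0,0,0],[0,0,-0.1592]]]' | python3 drive.py
echo '[[[0,0,0],[0,0,-0.1592]],[[0,0,0],[0,0,-0.1592]],[[0,0,0],[0,0,-0.1592]],[[0,0,0],[0,0,-0.1592]],[[0,0,0],[0,0,-0.1592]],[[0,0,0],[0,0,-0.1592]],[[0,0,0],[0,0,-0.1592]],[[0,0,0],[0,0,-0.1592]]]' | python3 drive.py
python3 -c "
from h import *
s=robot.observe();print(s['tool_pos'],s['tool_rot'],s['qpos'])"
```

```text
time: 10.73
tool_pos: [0.6744, 0.1093, 0.3943]
tool_rot: [-3.139, 0.004, 0.695]
contact_force: [-0.2, 0.1, -0.1]
opening: 0.0601
grip_force: 0.0
time: 11.4
tool_pos: [0.6742, 0.1093, 0.3945]
tool_rot: [-3.137, -0.0, 1.695]
contact_force: [-0.4, 0.7, -0.6]
opening: 0.0597
grip_force: 0.0
time: 12.07
tool_pos: [0.6742, 0.1093, 0.3945]
tool_rot: [-3.14, -0.004, 2.695]
contact_force: [-0.6, 0.2, -0.4]
opening: 0.0599
grip_force: 0.0
[0.67424789 0.10926686 0.39451489] [-3.13955857 -0.00368873  2.69485054] [ 4.85814081e-02  6.53392197e-01  1.03372447e+00 -3.65446270e-05
  1.45868822e+00 -1.07547240e+00]
```

Units first: shifts go in shares of 0.6 m and turns go in shares of 45 degrees. So -0.026 m / 0.6 = -0.0433, 0.012 m / 0.6 = 0.02, -0.12 rad / 0.7854 = -0.1528.

```bash
echo '[[[0,0,0],[0,0,-0.1528]],[[0,0,0],[0,0,-0.1528]],[[0,0,0],[0,0,-0.1528]],[[0,0,0],[0,0,-0.1528]],[[0,0,0],[0,0,-0.1528]],[[0,0,0],[0,0,-0.1426]],[[0.02,-0.0433,0],[0,0,0]],[[0,0,0],[0,0,0]]]' | python3 drive.py
echo '[[[0,0,0.05],[0,0,0]],[[0,0,0.05],[0,0,0]],[[0,0,0.0333],[0,0,0]],[[0,0,0],[0,0,0]],[[0,0,0],[0,0,0]]]' | python3 drive.py
python3 - <<'E'
from h import *
c=cam('wrist');s=robot.observe();print(s['tool_pos'],s['tool_rot'],s['qpos'])
b=cam('side');a=cam('scene')
o=np.zeros((600,800,3),np.uint8);o[:300,:400]=cv2.resize(c['image'],(400,300));o[:300,400:]=cv2.resize(a['image'][190:320,190:340],(400,300));o[300:,400:]=cv2.resize(b['image'][210:310,240:370],(400,300));o[300:,:400]=cv2.resize(c['image'][240:400,220:420],(400,300))
cv2.imwrite('pics/c7.png',o[:,:,::-1])
E
```

```text
time: 12.73
tool_pos: [0.6691, 0.0781, 0.3946]
tool_rot: [-3.141, -0.005, -2.884]
contact_force: [0.6, -0.6, -0.8]
opening: 0.0599
grip_force: 0.0
time: 13.15
tool_pos: [0.6691, 0.0811, 0.3149]
tool_rot: [3.14, -0.005, -2.883]
contact_force: [-0.2, 0.4, 0.7]
opening: 0.0598
grip_force: 0.0
[0.66958667 0.08118502 0.31691759] [ 3.14141477e+00 -7.66623875e-04 -2.88266998e+00] [ 7.14710076e-03  6.88146286e-01  1.18351061e+00 -1.95797430e-05
  1.27072253e+00 -1.82256604e+00]
```

View pics/c7.png

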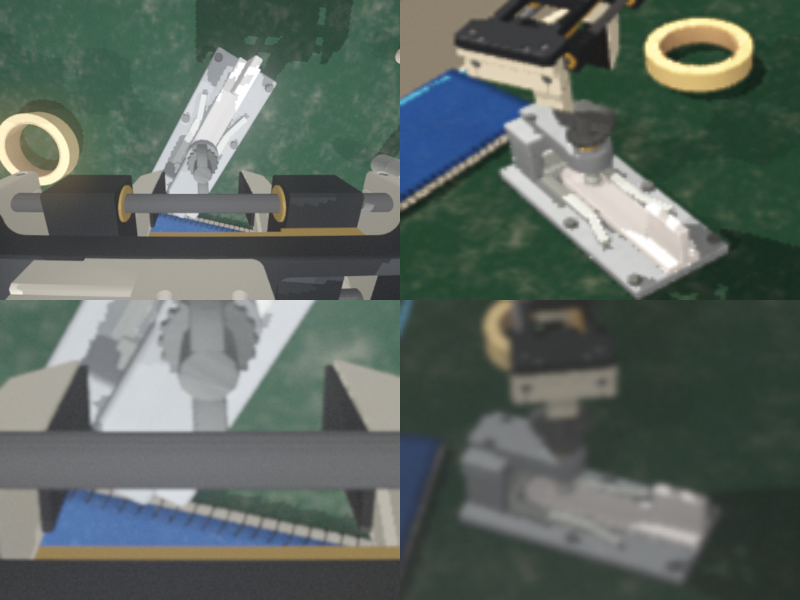

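The wrist view shows the wing bar vertical in the image and centred between the fingers (crop col 210, fingers at 60 and 355). The gauge is still flush with the plate's rear edge. I'll descend and grip.

To row units: 0.02 m / 0.6 = 0.0333, 0.015 m / 0.6 = 0.025.

```bash
echo '[[[0,0,0.0333],[0,0,0]],[[0,0,0.025],[0,0,0]],[[0,0,0.0117],[0,0,0]],[[0,0,0],[0,0,0]],[[0,0,0],[0,0,0]]]' | python3 drive.py
echo '[[[0,0,0],[0,0,0]],[[0,0,0],[0,0,0]],[[0,0,0],[0,0,0]],[[0,0,0],[0,0,0]],[[0,0,0],[0,0,0]],[[0,0,0],[0,0,0]]]' | python3 drive.py 0.0 20
```

```text
time: 13.72
tool_pos: [0.6697, 0.0812, 0.2761]
tool_rot: [-3.141, 0.001, -2.882]
contact_force: [1.1, -0.1, 0.6]
opening: 0.0597
grip_force: 0.0
time: 14.22
tool_pos: [0.6694, 0.0812, 0.2753]
tool_rot: [-3.141, 0.0, -2.882]
contact_force: [0.4, 0.4, 0.5]
opening: 0.0246
grip_force: 0.0
```

To row units: 0.002 m / 0.6 = 0.0033.

```bash
echo '[[[0,0,0.0033],[0,0,0]],[[0,0,0],[0,0,0]],[[0,0,0],[0,0,0]],[[0,0,0],[0,0,0]],[[0,0,0],[0,0,0]],[[0,0,0],[0,0,0]]]' | python3 drive.py
python3 -c "
from h import *
s=robot.observe();print(s['tool_pos'],s['torque'],s['tool_rot'])"
```

```text
time: 14.72
tool_pos: [0.6694, 0.0817, 0.2735]
tool_rot: [3.141, 0.001, -2.882]
contact_force: [-1.6, 4.2, 5.5]
opening: 0.0176
grip_force: 20.0
[0.6693772  0.08167576 0.2735414 ] [ 0.9197273   0.27430419 -0.02768041] [ 3.14093498e+00  9.16555458e-04 -2.88219366e+00]
```

```bash
echo '[[[0,0,0],[0,0,0]],[[0,0,0],[0,0,0]],[[0,0,0],[0,0,0]]]' | python3 drive.py 0.0 45
python3 - <<'E'
from h import *
s=robot.observe();print(s['tool_pos'],s['torque'],s['tool_rot'],s['opening'])
c=cam('wrist');a=cam('scene')
o=np.zeros((600,800,3),np.uint8);o[:300,:400]=cv2.resize(a['image'][210:270,225:305],(400,300));o[300:,:400]=cv2.resize(c['image'][180:400,220:420],(400,300));o[:,400:]=cv2.resize(c['image'][0:360,140:500],(400,600))
cv2.imwrite('pics/c8.png',o[:,:,::-1])
E
```

```text
time: 14.97
tool_pos: [0.6694, 0.0817, 0.2735]
tool_rot: [3.141, 0.001, -2.882]
contact_force: [-0.8, 4.0, 5.0]
opening: 0.0175
grip_force: 45.0
[0.66938004 0.08168703 0.27351695] [0.83478924 0.24338697 0.00097622] [ 3.14092411e+00  8.96525902e-04 -2.88215556e+00] 0.01750089292194767
```

View pics/c8.png

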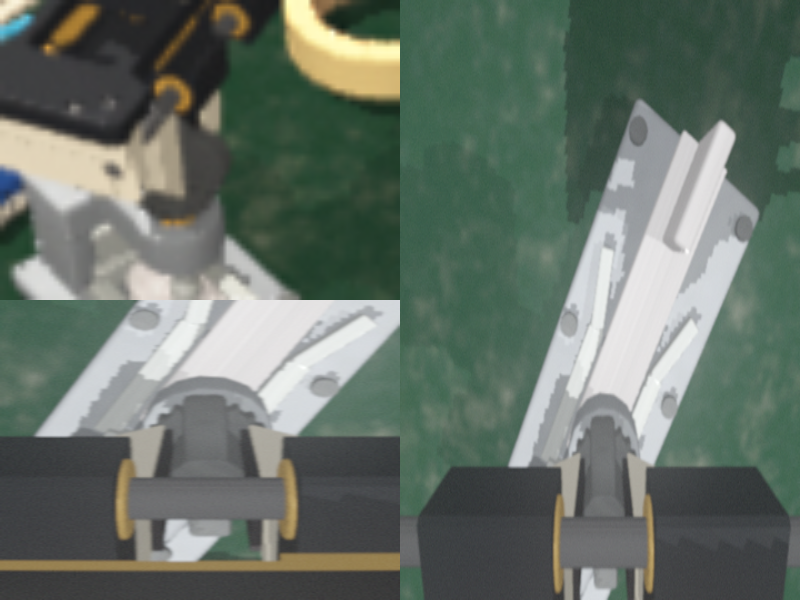

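The pads hold the thumbscrew's hub (17.5 mm across) with the wing bar in line between them. I'll turn it clockwise, following it down.

To row units: 0.0005 m / 0.6 = 0.0008, 0.0002 m / 0.6 = 0.0003, 0.1 rad / 0.7854 = 0.1273.

```bash
echo '[[[0,0.0008,0.0003],[0,0,0.1273]],[[0,0,0.0003],[0,0,0.1273]],[[0,0,0.0003],[0,0,0.1273]],[[0,0,0.0003],[0,0,0.1273]],[[0,0,0.0003],[0,0,0.1273]],[[0,0,0.0003],[0,0,0.1273]],[[0,0,0.0003],[0,0,0.1273]],[[0,0,0.0003],[0,0,0.1273]]]' | python3 drive.py
python3 - <<'E'
from h import *
s=robot.observe();print(s['tool_pos'],s['torque'],s['tool_rot'],s['opening'])
c=cam('wrist')
o=np.zeros((600,800,3),np.uint8);o[:600,:800]=cv2.resize(c['image'][180:400,200:440],(800,600))
cv2.imwrite('pics/c9.png',o[:,:,::-1])
E
```

```text
time: 15.73
tool_pos: [0.6693, 0.0816, 0.2719]
tool_rot: [3.141, 0.001, 2.596]
contact_force: [-1.3, 0.6, 6.4]
opening: 0.0167
grip_force: 45.0
[0.66931624 0.08157976 0.27192229] [0.29109034 0.22080803 0.03227567] [3.14146134e+00 8.38187646e-04 2.59605252e+00] 0.016675065397579687
```

View pics/c9.png

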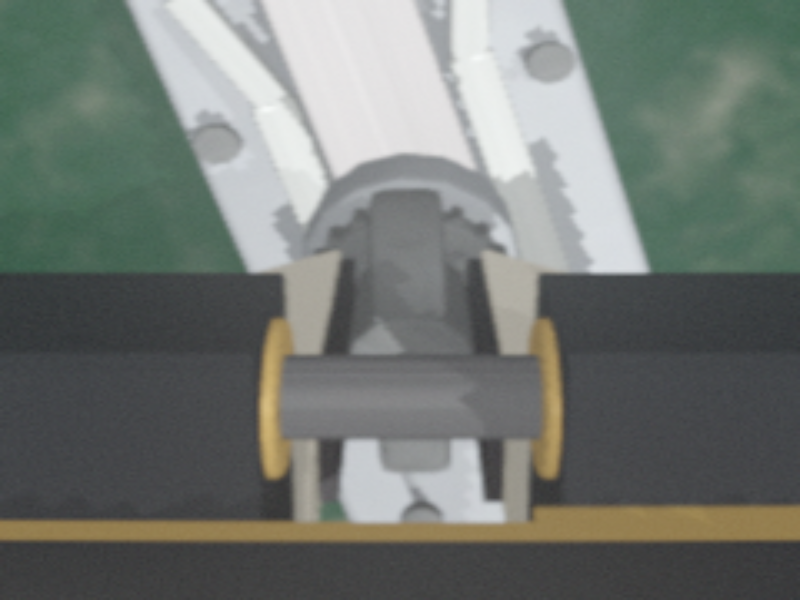

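The bar follows the gripper, so θ is about 1.28 now. I've gone over the picture limit (13 viewed, 10 allowed), so from here I'll work from numbers only.

```bash
cat > t.py <<'E'
from h import *
s=robot.observe();print('yaw',s['tool_rot'][2],'Tz',s['torque'].round(3),'F',s['contact_force'].round(1),s['tool_pos'].round(4),s['opening'],s['time'])
E
echo '[[[0,0,0.0003],[0,0,0.1273]],[[0,0,0.0003],[0,0,0.1273]],[[0,0,0.0003],[0,0,0.1273]],[[0,0,0.0003],[0,0,0.1273]],[[0,0,0.0003],[0,0,0.1273]],[[0,0,0.0003],[0,0,0.1273]],[[0,0,0.0003],[0,0,0.1273]],[[0,0,0.0003],[0,0,0.1273]]]' | python3 drive.py >/dev/null; python3 t.py
echo '[[[0,0,0.0003],[0,0,0.1273]],[[0,0,0.0003],[0,0,0.1273]],[[0,0,0.0002],[0,0,0.0637]],[[0,0,0],[0,0,0]]]' | python3 drive.py >/dev/null; python3 t.py
echo '[[[0,0,0.0002],[0,0,0.0637]],[[0,0,0.0002],[0,0,0.0637]],[[0,0,0],[0,0,0]]]' | python3 drive.py >/dev/null; python3 t.py
```

```text
yaw 1.7959526675570403 Tz [0.188 0.531 0.005] F [-2.1  1.7  5.9] [0.6692 0.0814 0.2703] 0.016981917259649808 16.45
yaw 1.547876082668258 Tz [ 0.182  0.525 -0.059] F [-3.1  2.8  5.7] [0.6691 0.0814 0.2698] 0.017250369777301044 16.7833
yaw 1.4480846641268048 Tz [ 0.198  0.582 -0.049] F [-3.6  0.5  6.3] [0.6691 0.0814 0.2696] 0.016716725707582657 17.0333
```

To row units: 0.0001 m / 0.6 = 0.0002, 0.04 rad / 0.7854 = 0.0509.

```bash
for i in 1 2; do echo '[[[0,0,0.0002],[0,0,0.0509]],[[0,0,0],[0,0,0]]]' | python3 drive.py >/dev/null; python3 t.py; done
echo '[[[0,0,0.0002],[0,0,0.0509]],[[0,0,0],[0,0,0]]]' | python3 drive.py >/dev/null; python3 t.py
```

```text
yaw 1.4088384993989673 Tz [ 0.148  0.585 -0.032] F [-3.2  1.4  6.9] [0.669  0.0814 0.2696] 0.01710218779644451 17.2
yaw 1.3688595175317104 Tz [ 0.167  0.668 -0.013] F [-3.4  0.5  7.2] [0.669  0.0814 0.2695] 0.016825625342229592 17.3667
yaw 1.328899627704199 Tz [0.192 0.653 0.02 ] F [-3.9  1.2  8. ] [0.669  0.0814 0.2695] 0.017139369064293506 17.5333
```

To row units: 0.0001 m / 0.6 = 0.0002, 0.04 rad / 0.7854 = 0.0509.

```bash
echo '[[[0,0,0.0002],[0,0,0.0509]],[[0,0,0],[0,0,0]]]' | python3 drive.py >/dev/null; python3 t.py; echo '[[[0,0,0.0002],[0,0,0.0509]],[[0,0,0],[0,0,0]]]' | python3 drive.py >/dev/null; python3 t.py; echo '[[[0,0,0.0002],[0,0,0.0509]],[[0,0,0],[0,0,0]]]' | python3 drive.py >/dev/null; python3 t.py
```

```text
yaw 1.2889708585038775 Tz [ 0.13   0.749 -0.007] F [-3.4  0.7  7.5] [0.669  0.0814 0.2694] 0.016908117686587648 17.7
yaw 1.2498257904260863 Tz [0.131 0.739 0.441] F [-3.8  0.3  8.3] [0.669  0.0814 0.2694] 0.01673938152013499 17.8667
yaw 1.2095488958677525 Tz [-0.073  0.842  0.23 ] F [-5.5 -0.9  9.1] [0.6689 0.0811 0.2694] 0.01655281325041812 18.0333
```

To row units: 0.04 rad / 0.7854 = 0.0509.

```bash
echo '[[[0,0,0],[0,0,0]],[[0,0,0],[0,0,0]]]' | python3 drive.py 0.0 60 >/dev/null; python3 t.py; for k in 1; do echo '[[[0,0,0],[0,0,0.0509]],[[0,0,0],[0,0,0]]]' | python3 drive.py >/dev/null; done; python3 t.py
python3 - <<'E'
from h import *
c=cam('wrist');V=c['image'].max(2).astype(int)
for v in range(242,280,4): print(v,V[v,296:350:2])
E
```

```text
yaw 1.2112067105411453 Tz [-0.076  0.889  0.193] F [-4.9 -0.6  8.5] [0.6689 0.0811 0.2694] 0.01689767471224362 18.2
yaw 1.1703224236513403 Tz [-0.076  0.95   0.694] F [-5.6 -0.8  9.6] [0.6689 0.0812 0.2694] 0.016580699932948872 18.3667
242 [224 223 224 219 190 158 148 148 151 148 149 149 148 149 147 147 146 145
 147 151 152 149 153 149 152 150 151]
246 [221 219 182 145 149 148 151 151 154 158 158 158 161 159 160 161 159 153
 157 160 162 166 168 170 170 174 172]
250 [203 150 146 150 151 146 131 127 127 122 116 119 120 121 130 169 173 173
 175 174 172 171 171 173 172 172 172]
254 [145 146 159 174 151 123 120 120 124 132 134 133 135 136 123 134 172 176
 132 136 173 173 171 172 170 170 172]
258 [152 170 174 160 129 131 129 131 126 128 127 135 143 138 121 104 113 114
 120 123 126 163 158 151 168 172 172]
262 [173 170 170 138 120 130 132 132 132 132 132 132 132 131 122 104 118 133
 133 130 129 117 111 113 157 174 171]
266 [143 111 115 126 124 129 133 134 134 132 132 132 132 133 128 108 103 125
 130 129 130 131 129 127 109 117 128]
270 [130 124 127 131 124 132 135 132 129 125 123 129 132 133 129 117 100 114
 125 128 127 129 125 127 126 122 114]
274 [195 195 193 150 109 124 132 133 133 136 134 134 136 135 131 122 100 103
 112 126 130 126 117 112 159 193 192]
278 [193 193 186 106  84 121 129 132 133 135 134 134 134 135 134 127 103 100
  98 100 114 125  92  78 122 187 192]
```

The torque rose to 0.44 then 0.69 N m, against 0.05 N m of free friction. The bar lags the tool by about 0.12–0.14 rad, so the screw is hard against its stop at bar yaw ≈1.29. Backing off a quarter turn now.

To row units: -0.0002 m / 0.6 = -0.0003, -0.1 rad / 0.7854 = -0.1273.

```bash
echo '[[[0,0,-0.0003],[0,0,-0.1273]],[[0,0,-0.0003],[0,0,-0.1273]],[[0,0,-0.0003],[0,0,-0.1273]],[[0,0,-0.0003],[0,0,-0.1273]],[[0,0,-0.0003],[0,0,-0.1273]],[[0,0,-0.0003],[0,0,-0.1273]],[[0,0,-0.0003],[0,0,-0.1273]],[[0,0,-0.0003],[0,0,-0.1273]]]' | python3 drive.py>/dev/null; python3 t.py
echo '[[[0,0,-0.0003],[0,0,-0.1273]],[[0,0,-0.0003],[0,0,-0.1273]],[[0,0,-0.0003],[0,0,-0.1273]],[[0,0,-0.0003],[0,0,-0.1273]],[[0,0,-0.0003],[0,0,-0.1273]],[[0,0,-0.0003],[0,0,-0.1273]],[[0,0,-0.0003],[0,0,-0.1273]],[[0,0,0],[0,0,-0.1273]]]' | python3 drive.py>/dev/null; python3 t.py
echo '[[[0,0,-0.0002],[0,0,-0.0331]],[[0,0,0],[0,0,0]],[[0,0,0],[0,0,0]]]' | python3 drive.py>/dev/null; python3 t.py
python3 - <<'E'
from h import *
c=cam('wrist');V=c['image'].max(2).astype(int)
r=cv2.imread('pics/c9.png').max(2);r=cv2.resize(r,(240,220),interpolation=cv2.INTER_AREA).astype(int)
for v in range(250,280,4): print(v,V[v,296:350:2]);print('  ref',r[v-180,96:150:2])
E
```

```text
yaw 1.975367165738964 Tz [ 0.026  0.309 -0.018] F [-0.3  0.4  6.9] [0.6693 0.0811 0.2708] 0.016836762737137467 19.0833
yaw 2.77546109895227 Tz [ 0.368  0.007 -0.02 ] F [-0.4  0.7  7.2] [0.6696 0.0815 0.2724] 0.01667149562441626 19.75
yaw 2.7969403149470518 Tz [ 0.374 -0.043  0.029] F [-0.5  2.3  6.1] [0.6696 0.0815 0.2725] 0.016565438932910376 20.0
250 [195 132 135 139 149 157 149 120 110 110 110 111 113 112 112 113 130 162
 176 176 175 176 176 163 147 144 147]
  ref [206 144 131 135 143 160 170 171 149 126 120 119 117 118 114 113 118 130
 163 176 176 172 162 152 147 146 152]
254 [133 134 153 156 159 160 129 116 118 118 117 118 119 120 116 119 118 148
 164 135 136 171 173 174 175 164 149]
  ref [151 134 144 159 161 158 158 146 118 117 120 119 117 120 119 118 119 118
 144 170 166 171 174 175 174 162 146]
258 [139 153 156 155 135 104 111 116 120 124 120 124 121 121 118 121 119 111
 109 110 116 135 169 169 170 174 181]
  ref [140 154 156 156 154 125 105 111 119 122 122 123 122 122 122 120 120 121
 117 114 105 127 167 172 172 174 179]
262 [153 152 148 139 118 117 115 118 123 121 124 122 
[... 406 characters left out ...]
203]
270 [137 114 115 116 120 118 109 123 127 122 119 117 117 116 118 119 118 106
 116 116 121 117 117 119 115 112 102]
  ref [136 118 114 118 118 117 118 113 120 126 125 124 122 123 125 126 129 129
 123 126 127 126 129 127 129 121 112]
274 [171 170 172 133 102 109 107 115 115 118 116 118 118 120 119 124 115 106
 111 118 119 119 109 102 143 170 173]
  ref [167 171 168 128 103 109 115 112 119 124 126 127 128 129 128 129 130 130
 121 117 118 120 116 111 142 178 179]
278 [170 172 166  96  75  92 106 110 118 115 118 120 117 120 119 119 120 111
  97 101 100 114  85  76 110 170 170]
  ref [170 171 159  91  74  96 114 105 112 116 117 117 124 128 129 130 132 134
 123 101 109 122  92  74 105 170 180]
```

To row units: -0.025 rad / 0.7854 = -0.0318.

```bash
echo '[[[0,0,0],[0,0,-0.0318]],[[0,0,0],[0,0,0]],[[0,0,0],[0,0,0]]]' | python3 drive.py>/dev/null; python3 t.py
python3 - <<'E'
from h import *
o=np.array([.6489,.0863]);a=-.25;d=np.array([np.cos(a),np.sin(a)]);n=np.array([-d[1],d[0]])
for nm in('wrist','scene'):
    c=cam(nm);V=c['image'].max(2).astype(int)
    def line(y,z,xs): 
        r=[]
        for x in xs:
            u,v=proj(c,[*(o+x*d+y*n),z]); r.append(V[int(round(v)),int(round(u))] if 0<=u<640 and 0<=v<480 else -1)
        return np.array(r)
    xs=np.arange(-.090,-.112,-.001)
    print(nm);print('x',(xs*1000).round().astype(int))
    for y,z in((.011,.022),(-.011,.022),(.03,.012),(-.03,.012)): print(y,line(y,z,xs))
    xs=np.arange(-.05,-.066,-.001);print('rib front',(xs*1000).round().astype(int));print(line(0,.06,xs))
    xs=np.arange(-.096,-.110,-.001);print('rib rear',line(0,.06,xs))
E
```

```text
yaw 2.8218655111679816 Tz [0.432 0.019 0.011] F [-0.3  1.7  6.6] [0.6696 0.0815 0.2725] 0.016965579674103143 20.3
wrist
x [ -90  -91  -92  -93  -94  -95  -96  -97  -98  -99 -100 -101 -102 -103
 -104 -105 -106 -107 -108 -109 -110 -111 -112]
0.011 [229 230 230 229 229 229 229 229 230 230 217 115  85  84  84  82  85  82
  83  86  84  88  88]
-0.011 [238 211 210 210 210 211 210 209 212 211 185 120  83  84  81  82  77  82
  80  80  78  81  77]
0.03 [170 172 171 173 173 173 173 174 168 163 119  86  89  88  83  85  80  80
  79  78  82  81  79]
-0.03 [154 155 155 155 155 153 152 154 149 148 102  79  82  78  78  78  80  80
  78  76  76  78  77]
rib front [-50 -51 -52 -53 -54 -55 -56 -57 -58 -59 -60 -61 -62 -63 -64 -65]
[229 228 228 228 228 229 229 212 196 239 220 226 228 228 227 228]
rib rear [224 225 224 226 225 221 181  91  91  85  88  88  83  84]
scene
x [ -90  -91  -92  -93  -94  -95  -96  -97  -98  -99 -100 -101 -102 -103
 -104 -105 -106 -107 -108 -109 -110 -111 -112]
0.011 [225 225 223 223 223 223 223 223 223 224 224 224 216 216 216 199 195 195
 195 148 148 148 123]
-0.011 [184 184 184 175 175 175 177 191 191 191 193 193 193 188 188 188 188 138
 138 138 119 119 119]
0.03 [113 113 113 131 131 131 132 133 133 133 135 135 135 128 128 128 116 113
 113  78  62  62  62]
-0.03 [108 108 111 111 111 107 110 110 110 110 110 110 117 122 122 119 119 109
 109 105  61  61  49]
rib front [-50 -51 -52 -53 -54 -55 -56 -57 -58 -59 -60 -61 -62 -63 -64 -65]
[234 238 238 237 240 240 239 239 237 237 239 239 216 233 233 227]
rib rear [221 221 221 222 222 223 223 224 227 227 205 205 191 132]
```

The gauge tail (-100.3 mm) is flush with the plate edge and the rib front is at -58 mm, so the gauge is home. The screw is about a quarter turn open and still gripped.

```bash
python3 -c "
from cell import robot
print(robot.hand_in())"
```

```text
the job is handed in; nothing more can be done
None
```

The job is handed in (verdict not shown): the gauge is home against the stop, and the thumbscrew was seated hard (0.69 N m), backed off about a quarter turn (1.54–1.60 rad, from camera and torque) and is still gripped; the vial, crucible and tape were left alone, but I viewed 13 pictures instead of the 10 allowed.

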